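# Find the rattling parts case

### The job

Tip the loose black lid of the blue tote up by its orange tab, lift it off and lay it flat on the bench beside the tote. Then briskly shake the three sealed white cases in the tote to find the one with a part loose inside, putting silent ones back upright in the tote, and finish by holding the rattling case still and level in the gripper, out in the air over the round green hand-over pad, about a hand's breadth above it; do not put it down or let go. Leave the other things on the bench where they are.

Things in the scene. Friction and masses are not known exactly. Their poses are not given: they have to be found in the camera images.
- tote: fixed open blue tote, outside 170 mm (its x) x 330 mm (its y) x 80 mm tall, walls 6 mm, inner floor 6 mm above its underside; origin at the centre of its underside, on the bench. Its x points roughly away from the robot. Its position and yaw vary.
- lid: loose black lid, 176 mm (its x) x 336 mm (its y), about 0.28 kg; a plate 6 mm thick (8 to 14 mm above its origin) on an 8 mm deep skirt that sits inside the tote's rim with 4 mm of play; origin at the centre of the skirt's underside, 72 mm above the bench when seated. It can lie flat on its skirt. Axes as the tote's at the start.
- lid_tab (a point): top centre of the lid's upright orange tab, on the lid's robot side (58 mm to -x of the lid's centre, 52 mm above the lid's origin). The tab is 44 mm long along the lid's x, 14 mm thick along its y, and rises 38 mm above the plate; pinch it across its y.
- lid_back (a point): middle of the underside of the lid's far edge (88 mm to +x of the lid's centre, 8 mm above the lid's origin), resting on the tote's far rim, 80 mm above the bench, and stays there as the pivot while the tab side is tipped up (by about 15 degrees) before the lid is lifted off
- case_1: sealed white parts case with a yellow band, 130 mm long (its x) x 46 wide (its y) x 60 tall, 0.2 to 0.6 kg at random, so weight is no guide; origin at the centre of its underside. Stands in the tote, x roughly along the tote's x, 25 mm or more free beside each long side. The three look alike.
- case_2: like case_1. In one of the three, any one, a loose steel ball (32 mm, 135 g) rolls about the hollow inside (120 x 36 x 50 mm), lagging behind a moving case: brisk strokes of 120 mm or more along its length, or tipping it 10 degrees and more either way, send it knocking from end to end. It is unseen; the wrist feels the knocks and its weight shift. The others' contents are packed fast.
- case_3: like case_1 and case_2
- pad: fixed round green hand-over pad, 120 mm across, 4 mm thick, on the bench; origin at the centre of its underside. The case is held above it. The bench between pad, tape roll, wooden block and mug (about 0.50 m ahead of the robot's base, 0.30 m to its right) is always free, with room for the lid laid long side sideways.
- tape: bystander: roll of brown tape lying flat, 90 mm across, 24 mm high; leave alone
- driver: bystander: screwdriver lying flat, origin under its middle; leave alone
- jar: bystander: amber jar, 60 mm across, 80 mm tall; leave alone
- small_bin: bystander: small open blue bin, 80 x 100 x 50 mm; leave alone
- cup: bystander: white mug, 72 mm across, 90 mm tall; leave alone
- block: bystander: wooden block, 60 x 100 x 30 mm; leave alone
Not all that is in view belongs to the job. Several things have the shape of the pad; the one meant has the colours described above.

How it is judged:
By the outcome, as a careful person would: the job done as asked, in the order asked, and still so for the second after the job is handed in, while the arm keeps its last pose, push and grip.
It also fails if it takes over 72 s, if anything falls off the work surface, if the arm or the gripper's body presses on something with over 40 N, if the wrist force passes 120 N, or if a joint passes its speed limit or range.

### The arm

A 6-joint arm with a two-finger parallel gripper is mounted at the origin on the work surface. World frame = base frame: x ahead of the robot, y to its left, z up, the work surface at z = 0. Lengths are in m, angles in degrees, forces in N, time in s.
With the tool pointing down it reaches from about 0.375 to 0.9 m from the base axis. Payload 3.1 kg.
Tool frame: the origin (TCP) lies midway between the tips of the shut fingers; the grasp point (between the pads) lies 19 mm behind it; z points along the fingers, y is the direction in which the jaws open and shut (so a half turn about z gives the same grasp; the last joint's range is limited). The gripper opens to 87 mm and grips with 3 to 60 N. Pads are 19 mm wide; open, the fingers measure 117 mm over their backs; the gripper's body (75 mm by 190 mm) begins 51 mm behind the grasp point.
Start: joints at [59.043, 30.224, 82.088, -0, 67.689, -10.227], TCP at [0.221, 0.585, 0.223] pointing down, gripper open.
Joint ranges: [-176.69, 176.69], [-43.24, 126.21], [12.49, 139.97], [-82, 262], [0, 151.66], [-163.58, 163.58]. Speed limits (degrees/s): [159.86, 159.86, 180, 180, 180, 180].

### API

Orientations are given as a 3x3 rotation matrix whose columns are the frame's x, y, z axes.
In Python, from rig import bot gives the robot as it stands.
- The arm moves only by the tool carry_out, never from a script. Its arguments are lists of equal length, an entry for each row: "grip": the gripper's target within -1 to 1 (fully open at 1, half-way at 0, shut at -1); "slide": the shift along the tool's x, y, z in mm, a list of three; "twist": the turn, a rotation vector about the tool's x, y, z in rad, a list of three. In form: {"grip": [grip, ...], "slide": [[dx, dy, dz], ...], "twist": [[wx, wy, wz], ...]}. A call has 1 to 12 rows; each row shifts and turns the pose as measured when the row begins, along the tool's axes as they then stand; what a row does not reach is not made up. A row lasts 1/10 s, in which the tool goes at most 50 mm and 8.59 degrees, less where a joint would pass 70% of its speed; a pose out of reach is approached as far as the arm can. A call is refused whole if a number of a shift passes 50 or a number of a turn 0.15, either way. A call with a gripper value outside its range is refused whole. The fingers move at their own pace and stop on an object; the grip force is fixed at half the most. Time passes only in rows, so rows that do not move let the fingers close. It gives the time, the measured TCP pose, the force and the opening at its end, in the units of the state.
- bot.read_state(): the state, without advancing time (a new reading comes with each control period).
- bot.capture(name): name is "scene" or "top" or "wrist"; returns a dict with "color" (400x640x3 uint8, red, green, blue), "depth" (400x640 float32, m along the optical axis (not along the pixel's ray), 0 where there is no reading), "fx", "fy", "cx", "cy" (pixels), "position" and "rotation" of the camera in the world; the wrist camera has in their place "T_tool_cam" (4x4, takes a point from camera to tool coordinates, whose origin is the TCP and whose axes are the flange's). Camera axes: x right, y up, looking along -z (the intrinsics and any distortion apply to the point x, -y, -z); pixel columns grow to the right and rows downward; lengths in m; the calibration is good to about 2 mm. A picture is of the moment at which its call begins: read the wrist's pose just before it.
- bot.hand_in(): hands the job in, once; it reports no verdict.
The state is a dict: "time_s": time; "joint_positions": joint angles; "qvel": joint speeds; "tau": joint torques, N m; "position": TCP position; "tcp_rot": TCP orientation; "force": force on the tool from outside, world axes, zero at the start; "moment": the same for the moment, N m; "opening": opening from 0.0 (shut) to 1.0 (fully open).
Only numpy, scipy, OpenCV 4.12 (cv2) and the standard library are available. Lean on these libraries where they do the work, as an engineer would, in place of code of your own. Each camera call takes 0.05 s, during which the arm holds its last target.

## Working session

There is one attempt and no reset: what is moved stays moved. The work goes in short steps, Python scripts to look and compute and a tool call to move; the robot and the scene stay as the last step left them, time stands still between calls to the robot, and variables do not carry over. Pictures are saved under pics/ and viewed, and the job is handed in when it is done.

Besides the shell and the picture viewer there is one more tool, called after "Call:" by a JSON object that holds its "fn" and its "kwargs". carry_out: Moves the arm, as the interface text tells. Its arguments: {"type":"object","properties":{"grip":{"type":"array"},"slide":{"type":"array"},"twist":{"type":"array"}},"required":["grip","slide","twist"]}

```bash
ls; mkdir -p pics
cat > h.py <<'E'
import numpy as np, cv2
from rig import bot
def cap(n,fn=None):
    s=bot.read_state(); c=bot.capture(n)
    if n=="wrist":
        T=np.eye(4);T[:3,:3]=np.array(s['tcp_rot']);T[:3,3]=s['position']
        M=T@np.array(c['T_tool_cam']); c['R']=M[:3,:3];c['t']=M[:3,3]
    else: c['R']=np.array(c['rotation']);c['t']=np.array(c['position'])
    if fn: cv2.imwrite('pics/'+fn,c['color'][:,:,::-1])
    return c
def cloud(c):
    d=c['depth'];v,u=np.mgrid[:d.shape[0],:d.shape[1]]
    x=(u-c['cx'])/c['fx']*d;y=-(v-c['cy'])/c['fy']*d
    P=np.stack([x,y,-d],-1)@c['R'].T+c['t'];P[d==0]=np.nan
    return P
E
python3 - <<'E'
from h import *
s=bot.read_state();print({k:np.round(v,3).tolist() for k,v in s.items()})
for n in("scene","top","wrist"):
    c=cap(n,n+"0.png");np.savez(n+"0.npz",**{k:v for k,v in c.items()});print(n,[k for k in c],c['fx'],c['t'],c['R'].round(3).tolist())
E
```

```text
pics
{'time_s': 0.0, 'joint_positions': [59.042, 30.281, 82.154, -0.002, 67.69, -10.227], 'qvel': [-0.022, 0.04, 0.052, -0.024, -0.019, 0.073], 'tau': [-0.0, -44.004, -17.66, 0.063, 0.058, -0.0], 'position': [0.221, 0.584, 0.222], 'tcp_rot': [[-0.935, 0.354, -0.001], [0.354, 0.935, -0.002], [0.0, -0.002, -1.0]], 'force': [-0.249, -0.314, -0.302], 'moment': [0.019, 0.039, 0.032], 'opening': 0.998}
scene ['color', 'depth', 'fx', 'fy', 'cx', 'cy', 'position', 'rotation', 'R', 't'] 504.9352804680278 [1.06409142 0.47194256 1.47669129] [[-0.754, -0.572, 0.323], [0.656, -0.648, 0.386], [-0.012, 0.503, 0.864]]
top ['color', 'depth', 'fx', 'fy', 'cx', 'cy', 'position', 'rotation', 'R', 't'] 442.44003229533837 [ 0.29758027 -0.11618985  1.42376437] [[-0.002, 0.98, -0.198], [-1.0, 0.001, 0.015], [0.015, 0.198, 0.98]]
wrist ['color', 'depth', 'fx', 'fy', 'cx', 'cy', 'T_tool_cam', 'R', 't'] 343.8563378190566 [0.14911882 0.61189098 0.38365891] [[0.355, -0.898, -0.262], [0.935, 0.339, 0.103], [-0.003, -0.281, 0.96]]
```

View pics/scene0.png

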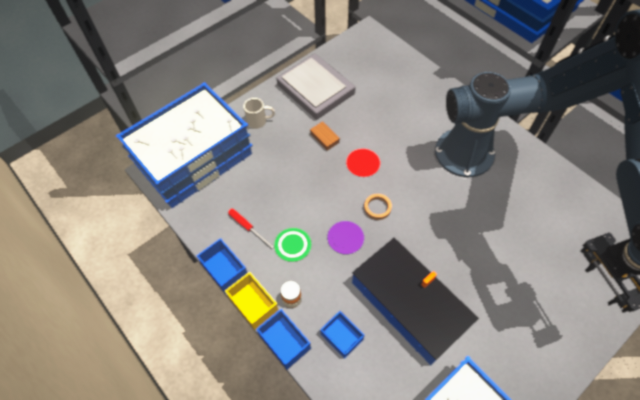

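View pics/top0.png

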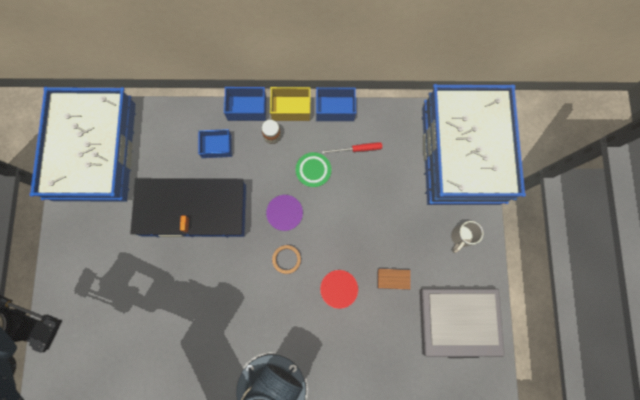

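Tote with black lid is at top px (188,207), with the tab at (184,223). There are three pad-like discs: purple (285,212), red (339,288) and green with a white ring (313,169). The green one matches the description. I'll measure these and enlarge a crop to confirm.

Run:
```python
from h import *
def ld(n): return dict(np.load(n+"0.npz"))
for n in("top","scene"):
    c=ld(n);P=cloud(c);hsv=cv2.cvtColor(c['color'],cv2.COLOR_RGB2HSV);H,S,V=[hsv[...,i].astype(int) for i in range(3)]
    z=P[...,2];x=P[...,0];y=P[...,1];roi=(x>0.2)&(x<0.9)&(abs(y)<0.6)
    g=roi&(H>45)&(H<80)&(S>120); print(n,"green",g.sum(),np.nanmedian(P[g],0).round(4), (np.nanmin(P[g],0)+np.nanmax(P[g],0))/2)
    o=roi&(H<18)&(S>150)&(z>0.088)&(y>0.1); print("tab",o.sum(),np.nanmean(P[o],0).round(4),np.nanmax(P[o],0),np.nanmin(P[o],0)); tt=o&(z>0.118)
    print("tabtop",tt.sum(),P[tt].mean(0).round(4), cv2.minAreaRect((P[tt][:,:2]*1000).astype(np.float32)))
    l=roi&(z>0.078)&(z<0.096)&(y>0.05)&(V<70); print("lid",l.sum(),np.nanmedian(P[l],0).round(4),cv2.minAreaRect((P[l][:,:2]*1000).astype(np.float32)))
    # table & other objects
    t=roi&(abs(z)<0.01);print("table z",np.nanmedian(z[t]))
c=ld("top");cr=c['color'][130:310,110:360];cv2.imwrite('pics/crop.png',cv2.resize(cr,None,fx=3,fy=3,interpolation=cv2.INTER_CUBIC)[:,:,::-1])
P=cloud(c)
for nm,(u,v) in dict(purple=(285,212),tapeL=(275,259),tapeR=(300,259),red=(339,288),block=(394,279),mug=(469,233),jar=(270,128),gr=(313,169),driverred=(367,147),sbin=(215,155)).items(): print(nm,P[v,u].round(3))
```

```text
top green 519 [ 0.6902 -0.1251  0.005 ] [ 0.6920647  -0.12513189  0.00530781]
tab 91 [0.4934 0.2597 0.1211] [0.51590536 0.2794684  0.13015608] [0.47161479 0.25220215 0.08884396]
tabtop 73 [0.494  0.2595 0.1242] ((493.7734069824219, 259.7468566894531), (44.55615234375, 14.672940254211426), 2.3074405193328857)
lid 5812 [0.5508 0.2551 0.0868] ((550.3297119140625, 259.4424133300781), (335.28582763671875, 173.10414123535156), 89.58495330810547)
table z 0.0007794490579005053
scene green 594 [ 0.6932 -0.1229  0.0017] [ 0.69142265 -0.12361605  0.00242677]
tab 56 [0.5029 0.2654 0.1096] [0.51706038 0.27071026 0.12669763] [0.47331782 0.25557486 0.08886141]
tabtop 21 [0.4981 0.2647 0.1217] ((494.856689453125, 263.0107116699219), (43.12779235839844, 14.997188568115234), 0.5791811943054199)
lid 6136 [0.5579 0.2755 0.0839] ((553.6427612304688, 261.8572692871094), (172.8134002685547, 328.1142883300781), 0.08196088671684265)
table z -0.002052958670390903
purple [ 0.546 -0.034  0.007]
tapeL [ 0.393 -0.006  0.026]
tapeR [ 0.393 -0.084  0.027]
red [ 0.303 -0.207  0.006]
block [ 0.33  -0.377  0.031]
mug [ 0.477 -0.631  0.005]
jar [0.803 0.012 0.087]
gr [ 0.692 -0.125  0.002]
driverred [ 0.762 -0.304  0.021]
sbin [0.735 0.198 0.018]
```

View pics/crop.png

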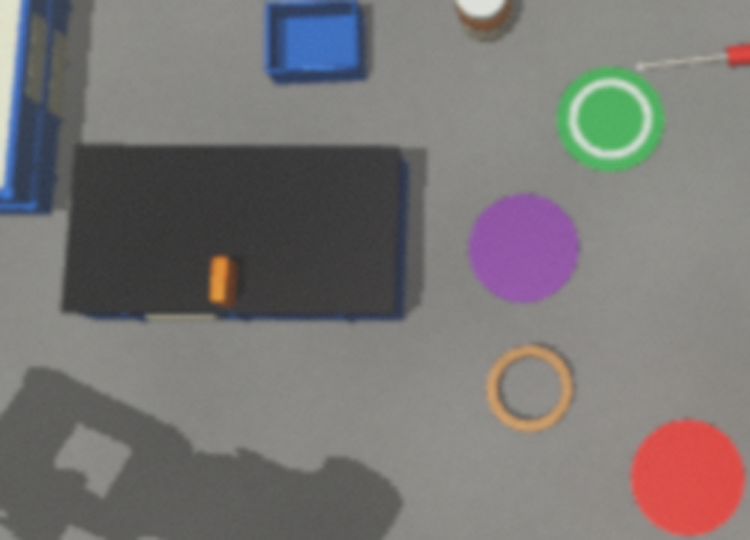

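View pics/wrist0.png

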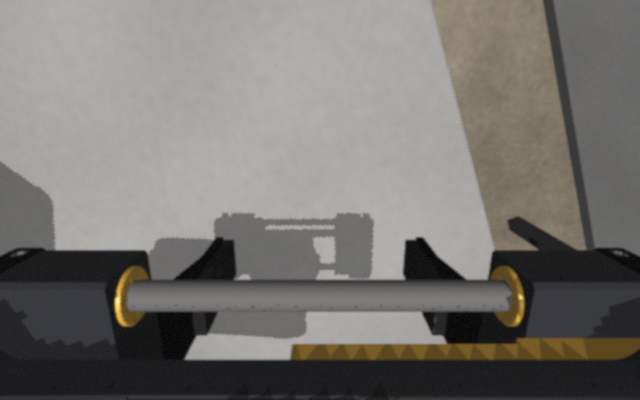

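Green disc confirmed: plain ring-marked green, centre (0.692,-0.125). The lid centre is about (0.552,0.260) with yaw near 0, and the tab top is at (0.494,0.2605,0.124). I'll turn the jaws to world y first.

```bash
cat >> h.py <<'E'
from scipy.spatial.transform import Rotation as Ro
def tgt(yaw=0,pitch=0):
    # jaws(y) along world y at yaw 0, x=-world x ; pitch about tool y
    return (Ro.from_euler('z',yaw,degrees=True)*Ro.from_matrix(np.diag([-1,1,-1.]))*Ro.from_euler('y',pitch,degrees=True)).as_matrix()
def go(p,yaw=0,pitch=0):
    s=bot.read_state();R=np.array(s['tcp_rot']);T=tgt(yaw,pitch)
    rv=Ro.from_matrix(R.T@T).as_rotvec()
    d=np.array(p)-s['position']
    print("t",round(s['time_s'],2),"pos",np.round(s['position'],4),"shift now-axes mm",(R.T@d*1000).round(1),"in target axes",(T.T@d*1000).round(1),"twist",rv.round(4),"F",np.round(s['force'],1),"M",np.round(s['moment'],2),"open",round(s['opening'],3),"J",np.round(s['joint_positions'],0))
E
python3 -c "
from h import *
go([0.494,0.2605,0.19])"
```

```text
t 0.15 pos [0.2209 0.5841 0.2218] shift now-axes mm [-369.9 -205.9   32. ] in target axes [-273.1 -323.6   31.8] twist [-0.0016 -0.0006 -0.3618] F [-0.4 -0.2  0.3] M [0.01 0.06 0.01] open 1.001 J [ 59.  30.  82.  -0.  68. -10.]
```

Call:
{"fn": "carry_out", "kwargs": {"grip": [0,0,0,0,0], "slide": [[0,0,0],[0,0,0],[0,0,0],[0,0,0],[0,0,0]], "twist": [[0,0,-0.09],[0,0,-0.09],[0,0,-0.09],[0,0,-0.09],[0,0,0]]}}

```text
time_s: 0.65
position: [0.2201, 0.5827, 0.2195]
tcp_rot: [[-1.0, -0.012, -0.003], [-0.012, 1.0, -0.006], [0.003, -0.006, -1.0]]
force: [-0.5, 0.2, -0.2]
opening: 0.628
```

```bash
python3 -c "
from h import *
go([0.494,0.2605,0.19])"
```

```text
t 0.65 pos [0.2201 0.5827 0.2195] shift now-axes mm [-270.2 -325.2   30.4] in target axes [-273.9 -322.2   29.5] twist [-0.0056 -0.0034  0.0119] F [-0.5  0.2 -0.2] M [-0.   -0.02 -0.03] open 0.628 J [ 59.  30.  82.   0.  68. -32.]
```

Call:
{"fn": "carry_out", "kwargs": {"grip": [0,0,0,0,0,0,0,0,0,0,0], "slide": [[-27,-32,3],[-27,-32,3],[-27,-32,3],[-27,-32,3],[-27,-32,3],[-27,-32,3],[-27,-32,3],[-27,-32,3],[-27,-32,3],[-27,-32,3],[0,0,0]], "twist": [[-0.005,-0.003,0.012],[0,0,0],[0,0,0],[0,0,0],[0,0,0],[0,0,0],[0,0,0],[0,0,0],[0,0,0],[0,0,0],[0,0,0]]}}

```text
time_s: 1.75
position: [0.498, 0.2514, 0.187]
tcp_rot: [[-1.0, 0.019, 0.003], [0.019, 1.0, 0.003], [-0.003, 0.003, -1.0]]
force: [0.2, 0.9, 0.3]
opening: 0.498
```

Run:
```python
from h import *
go([0.494,0.2605,0.19])
c=cap("wrist","w1.png");P=cloud(c);hsv=cv2.cvtColor(c['color'],cv2.COLOR_RGB2HSV).astype(int)
o=(hsv[...,0]<18)&(hsv[...,1]>150)&(P[...,2]>.118)&(P[...,2]<.14)
print(o.sum(),P[o].mean(0),cv2.minAreaRect((P[o][:,:2]*1000).astype(np.float32)))
```

```text
t 1.75 pos [0.498  0.2514 0.187 ] shift now-axes mm [ 4.2  9.  -3. ] in target axes [ 4.   9.1 -3. ] twist [ 0.0031  0.0032 -0.0193] F [0.2 0.9 0.3] M [ 0.08 -0.01 -0.02] open 0.498 J [ 15.  28.  94.   0.  58. -74.]
144 [0.49957669 0.2600209  0.12258218] ((491.4893798828125, 260.22552490234375), (13.389336585998535, 43.64957046508789), 89.13505554199219)
```

View pics/w1.png

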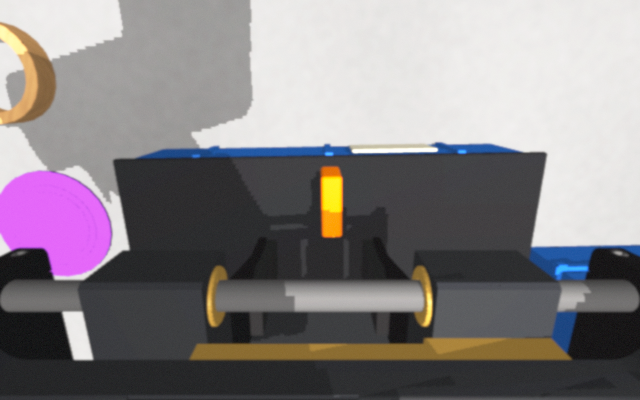

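The wrist view shows the tab at px (331,202), between the fingers, y=0.260. I'll correct and descend.

Call:
{"fn": "carry_out", "kwargs": {"grip": [0,0,0,0,0,0,0], "slide": [[4,9,10],[0,0,20],[0,0,20],[0,0,20],[0,0,15],[0,0,5],[0,0,0]], "twist": [[0.003,0.003,-0.019],[0,0,0],[0,0,0],[0,0,0],[0,0,0],[0,0,0],[0,0,0]]}}

```text
time_s: 2.5
position: [0.4825, 0.2729, 0.0915]
tcp_rot: [[-1.0, -0.011, -0.008], [-0.011, 1.0, 0.002], [0.008, 0.002, -1.0]]
force: [-0.3, -0.7, -0.6]
opening: 0.499
```

```bash
python3 -c "
from h import *
go([0.494,0.2605,0.094])"
```

```text
t 2.5 pos [0.4825 0.2729 0.0915] shift now-axes mm [-11.4 -12.5  -2.6] in target axes [-11.5 -12.4  -2.5] twist [ 0.0024 -0.0078  0.0107] F [-0.3 -0.7 -0.6] M [0.02 0.02 0.01] open 0.499 J [ 18.  36.  98.   0.  46. -73.]
```

Call:
{"fn": "carry_out", "kwargs": {"grip": [0,0,0,0], "slide": [[-10,-12,-2.5],[0,0,0],[0,0,0],[0,0,0]], "twist": [[0.002,-0.008,0.01],[0,0,0],[0,0,0],[0,0,0]]}}

```text
time_s: 2.9
position: [0.4941, 0.2619, 0.0962]
tcp_rot: [[-1.0, -0.002, 0.005], [-0.002, 1.0, 0.001], [-0.005, 0.001, -1.0]]
force: [0.8, -0.4, 0.3]
opening: 0.501
```

```bash
python3 -c "
from h import *
go([0.494,0.2605,0.094])"
```

```text
t 2.9 pos [0.4941 0.2619 0.0962] shift now-axes mm [ 0.1 -1.4  2.2] in target axes [ 0.1 -1.4  2.2] twist [0.0015 0.0049 0.0018] F [ 0.8 -0.4  0.3] M [0.06 0.04 0.04] open 0.501 J [ 16.  35.  98.   0.  46. -74.]
```

Close on the tab.

Call:
{"fn": "carry_out", "kwargs": {"grip": [-1,-1,-1,-1,-1,-1], "slide": [[0,-1.4,1.5],[0,0,0],[0,0,0],[0,0,0],[0,0,0],[0,0,0]], "twist": [[0,0.004,0],[0,0,0],[0,0,0],[0,0,0],[0,0,0],[0,0,0]]}}

```text
time_s: 3.5
position: [0.4948, 0.2601, 0.0956]
tcp_rot: [[-1.0, -0.0, 0.002], [-0.0, 1.0, 0.002], [-0.002, 0.002, -1.0]]
force: [0.6, -0.4, 0.8]
opening: 0.16
```

```bash
python3 -c "
from h import *
go([0.494,0.2605,0.094])"
```

```text
t 3.5 pos [0.4948 0.2601 0.0956] shift now-axes mm [0.8 0.4 1.6] in target axes [0.8 0.4 1.6] twist [0.0021 0.0022 0.0003] F [ 0.6 -0.4  0.8] M [-0.1  -0.   -0.11] open 0.16 J [ 16.  35.  98.   0.  46. -74.]
```

Call:
{"fn": "carry_out", "kwargs": {"grip": [-1,-1,-1,-1,-1,-1,-1,-1,-1,-1,-1,-1], "slide": [[-0.4,0,-3.9],[-0.4,0,-3.9],[-0.4,0,-3.9],[-0.4,0,-3.9],[-0.4,0,-3.9],[-0.4,0,-3.9],[-0.4,0,-3.9],[-0.4,0,-3.9],[-0.4,0,-3.9],[-0.4,0,-3.9],[0,0,0],[0,0,0]], "twist": [[0,0.026,0],[0,0.026,0],[0,0.026,0],[0,0.026,0],[0,0.026,0],[0,0.026,0],[0,0.026,0],[0,0.026,0],[0,0.026,0],[0,0.026,0],[0,0,0],[0,0,0]]}}

```text
time_s: 4.7
position: [0.5037, 0.2599, 0.1318]
tcp_rot: [[-0.965, -0.001, -0.263], [-0.002, 1.0, 0.001], [0.263, 0.001, -0.965]]
force: [-0.9, 0.1, 0.6]
opening: 0.16
```

Run:
```python
from h import *
th=np.deg2rad(15);p=np.array([0.4948-0.640,0.0956-0.080]);x=p[0]*np.cos(th)+p[1]*np.sin(th);z=-p[0]*np.sin(th)+p[1]*np.cos(th)
go([0.64+x,0.2605,0.08+z],0,15)
c=cap("scene");cv2.imwrite('pics/s1.png',cv2.resize(c['color'][200:400,300:620],None,fx=2.4,fy=2.4)[:,:,::-1])
P=cloud(c);hsv=cv2.cvtColor(c['color'],cv2.COLOR_RGB2HSV).astype(int)
x,y,z=P[...,0],P[...,1],P[...,2]
l=(z>0.07)&(z<0.16)&(y>0.1)&(y<0.42)&(x>0.45)&(x<0.66)&(hsv[...,2]<75)&(abs(y-.26)>.1)
A=np.c_[P[l][:,:2],np.ones(l.sum())];print(l.sum(),np.linalg.lstsq(A,P[l][:,2],rcond=None)[0],P[l].min(0),P[l].max(0))
```

```text
t 4.7 pos [0.5037 0.2599 0.1318] shift now-axes mm [ 0.1  0.6 -0.9] in target axes [ 0.1  0.6 -0.9] twist [ 0.0008 -0.0043  0.0018] F [-0.9  0.1  0.6] M [ 0.06 -0.26 -0.01] open 0.16 J [ 14.  38.  85.   4.  72. -78.]
2445 [-0.26945177  0.00241779  0.25495536] [0.47302987 0.10005275 0.0713874 ] [0.64038546 0.41987605 0.13449106]
```

View pics/s1.png

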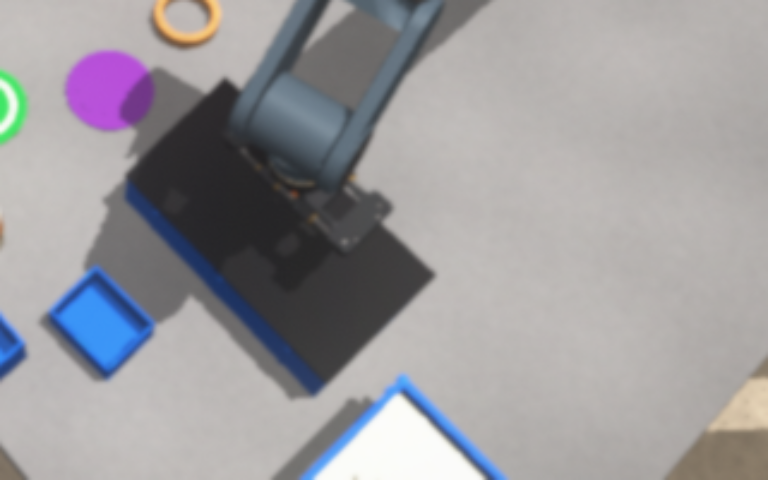

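The lid is tipped 15.1° with its far edge still on the rim (crop shows the edge along (130,185)-(315,390)). Now lift straight up.

Call:
{"fn": "carry_out", "kwargs": {"grip": [-1,-1,-1,-1,-1,-1,-1,-1,-1], "slide": [[1.3,0,-4.8],[2.6,0,-9.7],[4,0,-14.5],[5.3,0,-19.3],[5.3,0,-19.3],[5.3,0,-19.3],[4,0,-14.5],[1.3,0,-4.8],[0,0,0]], "twist": [[0,0,0],[0,0,0],[0,0,0],[0,0,0],[0,0,0],[0,0,0],[0,0,0],[0,0,0],[0,0,0]]}}

```text
time_s: 5.65
position: [0.4972, 0.2592, 0.2475]
tcp_rot: [[-0.962, -0.004, -0.273], [-0.003, 1.0, -0.003], [0.273, -0.002, -0.962]]
force: [0.9, 0.1, -2.7]
opening: 0.159
```

Run:
```python
from h import *
go([0.445,-0.300,0.23],0,0)
c=cap("scene");cv2.imwrite('pics/s2.png',cv2.resize(c['color'][150:400,250:640],None,fx=2,fy=2)[:,:,::-1])
c=cap("top");cv2.imwrite('pics/t2.png',cv2.resize(c['color'][100:300,50:350],None,fx=2.5,fy=2.5)[:,:,::-1])
P=cloud(c);hsv=cv2.cvtColor(c['color'],cv2.COLOR_RGB2HSV).astype(int)
x,y,z=P[...,0],P[...,1],P[...,2]
l=(z>0.1)&(z<0.3)&(y>0.08)&(y<0.44)&(x>0.4)&(x<0.68)&(hsv[...,2]<75)&(abs(y-.26)>.11)
A=np.c_[P[l][:,:2],np.ones(l.sum())];print(l.sum(),np.linalg.lstsq(A,P[l][:,2],rcond=None)[0],P[l].min(0),P[l].max(0))
```

```text
t 5.65 pos [0.4972 0.2592 0.2475] shift now-axes mm [  47.2 -558.9   32.8] in target axes [  52.2 -559.2   17.5] twist [-0.0026 -0.276   0.0035] F [ 0.9  0.1 -2.7] M [ 0.02 -0.17 -0.  ] open 0.159 J [ 14.  30.  80.   4.  86. -77.]
1257 [-0.28783167 -0.00375802  0.38256993] [0.46523914 0.09206366 0.1922821 ] [0.63250836 0.42759223 0.25052714]
```

View pics/s2.png

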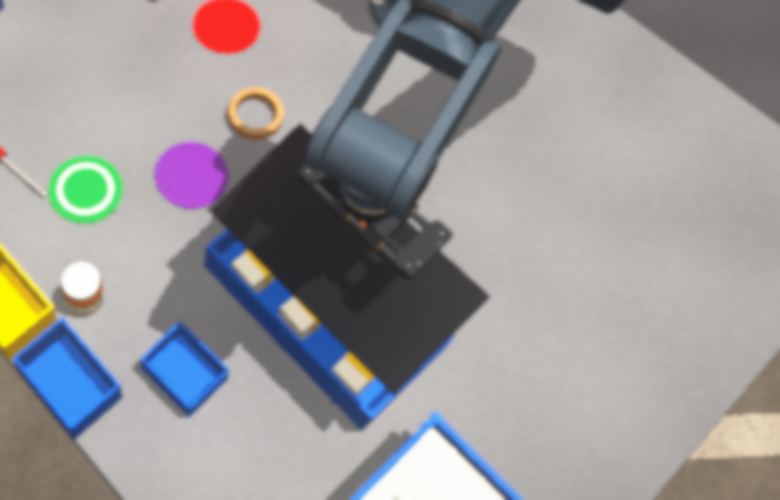

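View pics/t2.png

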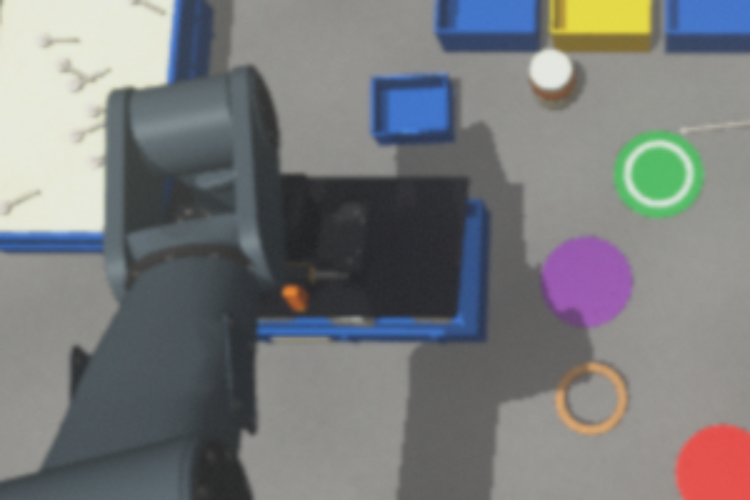

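Cases are visible and the lid hasn't slipped in the grip (16.1° vs tool 15.8°). I'll carry it to the free area while levelling.

Call:
{"fn": "carry_out", "kwargs": {"grip": [-1,-1,-1,-1,-1,-1,-1,-1,-1,-1,-1,-1], "slide": [[4,-10,0],[4,-20,0],[4,-30,0],[4,-40,0],[4,-40,0],[4,-40,0],[4,-40,0],[4,-40,0],[4,-40,0],[4,-40,0],[4,-40,0],[4,-40,0]], "twist": [[0,-0.023,0],[0,-0.023,0],[0,-0.023,0],[0,-0.023,0],[0,-0.023,0],[0,-0.023,0],[0,-0.023,0],[0,-0.023,0],[0,-0.023,0],[0,-0.023,0],[0,-0.023,0],[0,-0.023,0]]}}

```text
time_s: 6.95
position: [0.442, -0.1694, 0.2422]
tcp_rot: [[-1.0, -0.015, -0.019], [-0.015, 1.0, 0.003], [0.019, 0.003, -1.0]]
force: [1.1, -0.6, -2.3]
opening: 0.16
```

Run:
```python
from h import *
go([0.445,-0.300,0.2],0,0)
```

```text
t 6.95 pos [ 0.442  -0.1694  0.2422] shift now-axes mm [  -1.8 -130.8   41.8] in target axes [  -3.  -130.6   42.2] twist [ 0.0033 -0.0189  0.015 ] F [ 1.1 -0.6 -2.3] M [0.04 0.08 0.  ] open 0.16 J [ -34.   17.  101.   -1.   62. -125.]
```

Call:
{"fn": "carry_out", "kwargs": {"grip": [-1,-1,-1,-1,-1,-1,-1], "slide": [[-1,-35,10],[-1,-35,10],[-1,-25,10],[0,-15,10],[0,-5,0],[0,0,0],[0,0,0]], "twist": [[0,-0.01,0.007],[0,-0.008,0.007],[0,0,0],[0,0,0],[0,0,0],[0,0,0],[0,0,0]]}}

```text
time_s: 7.65
position: [0.4395, -0.2898, 0.1952]
tcp_rot: [[-1.0, 0.007, -0.01], [0.007, 1.0, 0.013], [0.011, 0.013, -1.0]]
force: [-0.1, -0.2, -2.2]
opening: 0.162
```

Run:
```python
from h import *
go([0.445,-0.300,0.03],0,0)
c=cap("scene");cv2.imwrite('pics/s3.png',cv2.resize(c['color'][50:250,200:500],None,fx=2.5,fy=2.5)[:,:,::-1])
P=cloud(c);hsv=cv2.cvtColor(c['color'],cv2.COLOR_RGB2HSV).astype(int)
x,y,z=P[...,0],P[...,1],P[...,2]
l=(z>0.1)&(z<0.25)&(y<-.12)&(y>-.5)&(x>0.4)&(x<0.62)&(hsv[...,2]<75)&(abs(y+.30)>.11)
A=np.c_[P[l][:,:2],np.ones(l.sum())];print(l.sum(),np.linalg.lstsq(A,P[l][:,2],rcond=None)[0],P[l].min(0),P[l].max(0))
```

```text
t 7.65 pos [ 0.4395 -0.2898  0.1952] shift now-axes mm [ -7.3 -12.3 165. ] in target axes [ -5.5 -10.2 165.2] twist [ 0.0126 -0.0105 -0.007 ] F [-0.1 -0.2 -2.2] M [0.02 0.19 0.03] open 0.162 J [ -46.   25.   97.    0.   59. -135.]
1488 [-0.01243587  0.01391606  0.19200611] [ 0.41305333 -0.4534228   0.17072578] [ 0.58681314 -0.1204716   0.19317866]
```

View pics/s3.png

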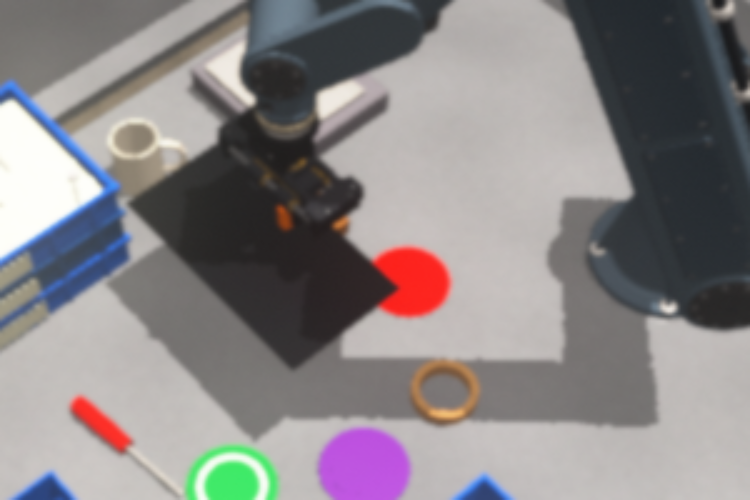

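The lid is level and over the free spot: x 0.413–0.587, y -0.453…-0.12, clear of pads, tape, block and mug. Lower it.

Call:
{"fn": "carry_out", "kwargs": {"grip": [-1,-1,-1,-1,-1,-1,-1,-1,-1], "slide": [[-3,-12,15],[0,0,25],[0,0,30],[0,0,30],[0,0,25],[0,0,15],[0,0,8],[0,0,0],[0,0,0]], "twist": [[0.012,-0.01,-0.007],[0,0,0],[0,0,0],[0,0,0],[0,0,0],[0,0,0],[0,0,0],[0,0,0],[0,0,0]]}}

```text
time_s: 8.6
position: [0.4499, -0.2953, 0.0502]
tcp_rot: [[-1.0, -0.015, 0.01], [-0.015, 1.0, -0.008], [-0.01, -0.008, -1.0]]
force: [-0.4, 0.4, -3.1]
opening: 0.16
```

Run:
```python
from h import *
go([0.442,-0.300,0.0236],0,0)
```

```text
t 8.6 pos [ 0.4499 -0.2953  0.0502] shift now-axes mm [ 8.3 -4.4 26.6] in target axes [ 7.9 -4.7 26.6] twist [-0.0077  0.0103  0.0149] F [-0.4  0.4 -3.1] M [-0.    0.16  0.04] open 0.16 J [ -45.   39.  103.    0.   38. -136.]
```

Call:
{"fn": "carry_out", "kwargs": {"grip": [-1,-1,-1,-1,-1,-1,-1], "slide": [[6,-3,8],[0,0,6],[0,0,5],[0,0,3],[0,0,2],[0,0,1],[0,0,0]], "twist": [[-0.008,0.01,0.01],[0,0,0],[0,0,0],[0,0,0],[0,0,0],[0,0,0],[0,0,0]]}}

```text
time_s: 9.3
position: [0.4453, -0.3005, 0.026]
tcp_rot: [[-1.0, -0.004, 0.004], [-0.004, 1.0, -0.004], [-0.004, -0.004, -1.0]]
force: [0.8, -0.0, -3.1]
opening: 0.158
```

Run:
```python
from h import *
go([0.442,-0.300,0.0236],0,0)
```

```text
t 9.3 pos [ 0.4453 -0.3005  0.026 ] shift now-axes mm [3.4 0.5 2.4] in target axes [3.3 0.5 2.4] twist [-0.0037  0.0039  0.0039] F [ 0.8 -0.  -3.1] M [0.04 0.15 0.04] open 0.158 J [ -46.   41.  103.    0.   35. -136.]
```

Call:
{"fn": "carry_out", "kwargs": {"grip": [-1,-1,-1,-1,-1], "slide": [[0,0,1.5],[0,0,1.5],[0,0,1],[0,0,0],[0,0,0]], "twist": [[-0.004,0.004,0.004],[0,0,0],[0,0,0],[0,0,0],[0,0,0]]}}

```text
time_s: 9.8
position: [0.4458, -0.3008, 0.0242]
tcp_rot: [[-1.0, 0.0, 0.001], [0.0, 1.0, -0.001], [-0.001, -0.001, -1.0]]
force: [-0.5, -0.2, -3.1]
opening: 0.158
```

Run:
```python
from h import *
go([0.442,-0.300,0.0236],0,0)
```

```text
t 9.8 pos [ 0.4458 -0.3008  0.0242] shift now-axes mm [3.8 0.8 0.6] in target axes [3.8 0.8 0.6] twist [-0.0006  0.001  -0.0005] F [-0.5 -0.2 -3.1] M [0.02 0.13 0.02] open 0.158 J [ -46.   42.  103.    0.   36. -136.]
```

Call:
{"fn": "carry_out", "kwargs": {"grip": [-1,-1,-1,-1,-1], "slide": [[0,0,1.5],[0,0,1.5],[0,0,1],[0,0,0],[0,0,0]], "twist": [[0,0,0],[0,0,0],[0,0,0],[0,0,0],[0,0,0]]}}

```text
time_s: 10.3
position: [0.446, -0.301, 0.0238]
tcp_rot: [[-1.0, -0.0, 0.002], [-0.0, 1.0, -0.002], [-0.002, -0.002, -1.0]]
force: [-0.6, -0.2, -1.3]
opening: 0.157
```

Run:
```python
from h import *
go([0.442,-0.300,0.0236],0,0)
```

```text
t 10.3 pos [ 0.446  -0.301   0.0238] shift now-axes mm [4.  1.  0.2] in target axes [4.  1.  0.2] twist [-0.0018  0.0021  0.0001] F [-0.6 -0.2 -1.3] M [0.13 0.1  0.  ] open 0.157 J [ -46.   42.  103.    0.   35. -136.]
```

Contact has begun (load falling to 1.3 N). Release and rise.

Call:
{"fn": "carry_out", "kwargs": {"grip": [-0.3,-0.3,-0.3,-0.3,-0.3,0.38,0.38,0.38,0.38,0.38,0.38], "slide": [[0,0,0],[0,0,0],[0,0,0],[0,0,-15],[0,0,-40],[0,0,-45],[0,0,-45],[0,0,-45],[0,0,-15],[0,0,0],[0,0,0]], "twist": [[0,0,0],[0,0,0],[0,0,0],[0,0,0],[0,0,0],[0,0,0],[0,0,0],[0,0,0],[0,0,0],[0,0,0],[0,0,0]]}}

```text
time_s: 11.4
position: [0.447, -0.302, 0.2353]
tcp_rot: [[-1.0, 0.001, 0.005], [0.001, 1.0, -0.004], [-0.005, -0.004, -1.0]]
force: [0.1, -0.1, 0.1]
opening: 0.683
```

Run:
```python
from h import *
go([0.5,0.16,0.26],0,0)
c=cap("scene","s4.png");np.savez("s4.npz",**c)
P=cloud(c);hsv=cv2.cvtColor(c['color'],cv2.COLOR_RGB2HSV).astype(int)
x,y,z=P[...,0],P[...,1],P[...,2]
l=(z>0.008)&(z<0.03)&(y<-.12)&(y>-.5)&(x>0.4)&(x<0.62)&(hsv[...,2]<75)&(abs(y+.30)>.06)
A=np.c_[P[l][:,:2],np.ones(l.sum())];print(l.sum(),np.linalg.lstsq(A,P[l][:,2],rcond=None)[0],P[l].min(0),P[l].max(0))
c=cap("top","t4.png");np.savez("t4.npz",**c)
for n in("s4","t4"):
    c=dict(np.load(n+".npz"));P=cloud(c);hsv=cv2.cvtColor(c['color'],cv2.COLOR_RGB2HSV).astype(int);x,y,z=P[...,0],P[...,1],P[...,2]
    m=((z>0.055)&(z<0.078)&(x>.45)&(x<.66)&(y>.09)&(y<.43)&~((hsv[...,0]>100)&(hsv[...,1]>110))).astype(np.uint8)
    k,lab,st,ce=cv2.connectedComponentsWithStats(m)
    for i in range(1,k):
        if st[i,4]>60:
            q=P[lab==i];print(n,st[i].tolist(),q.mean(0).round(4),cv2.minAreaRect((q[:,:2]*1000).astype(np.float32)))
```

```text
t 11.4 pos [ 0.447  -0.302   0.2353] shift now-axes mm [-52.6 462.  -26.1] in target axes [-53.  462.  -24.7] twist [-0.0037  0.0045 -0.0011] F [ 0.1 -0.1  0.1] M [ 0.   -0.   -0.02] open 0.683 J [ -46.   23.   94.    0.   63. -136.]
2003 [0.00022368 0.00099545 0.01244375] [ 0.41670551 -0.46173513  0.0080019 ] [ 0.59252052 -0.129772    0.02315362]
s4 [366, 256, 43, 39, 678] [0.5592 0.1649 0.0635] ((560.7786865234375, 164.60377502441406), (51.10429763793945, 139.21163940429688), 89.45726776123047)
s4 [390, 278, 44, 38, 711] [0.5541 0.2614 0.0635] ((551.0553588867188, 260.921875), (47.76677703857422, 133.47613525390625), 85.89096069335938)
s4 [416, 304, 44, 43, 763] [0.5597 0.3666 0.0639] ((557.1724243164062, 366.5511169433594), (132.01614379882812, 46.866844177246094), 0.89104825258255)
t4 [136, 182, 6, 48, 110] [0.556  0.4188 0.0647] ((556.0133666992188, 418.63140869140625), (149.43313598632812, 5.18637228012085), 0.35599470138549805)
t4 [147, 185, 19, 42, 669] [0.5566 0.3619 0.0666] ((557.4464111328125, 363.4014892578125), (130.0742645263672, 49.06201934814453), 0.602056622505188)
t4 [213, 185, 18, 42, 649] [0.5556 0.1599 0.0664] ((556.5806274414062, 160.9595184326172), (47.853172302246094, 130.65219116210938), 87.79547119140625)
t4 [180, 186, 21, 43, 660] [0.5509 0.2568 0.0665] ((552.3802490234375, 257.302978515625), (48.99522399902344, 132.18638610839844), 86.13899993896484)
```

View pics/s4.png

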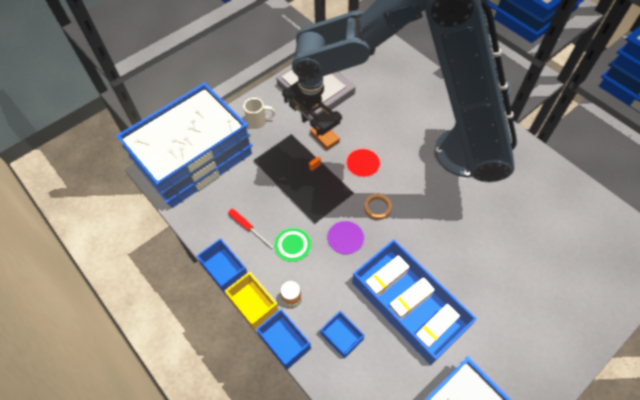

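View pics/t4.png

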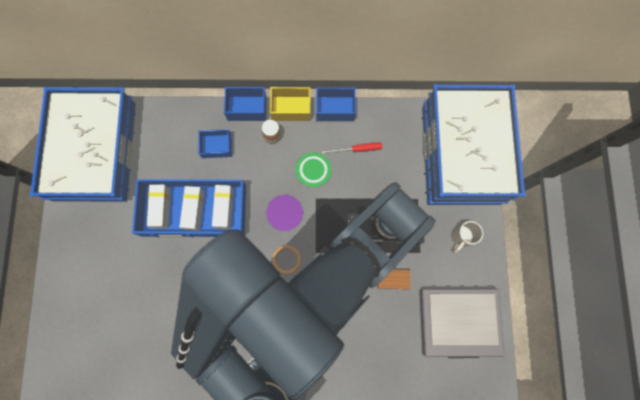

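The lid lies flat at top px (368,225). The cases are at top px (222,206) A, (190,207) B and (157,205) C:

| Case | Position (x, y) | Yaw |
|---|---|---|
| A | (0.558, 0.1625) | ≈ -1.4° |
| B | (0.552, 0.259) | ≈ -4° |
| C | (0.557, 0.365) | ≈ +0.7° |

I'll go to A first.

Call:
{"fn": "carry_out", "kwargs": {"grip": [0.38,0.38,0.38,0.38,0.38,0.38,0.38,0.38,0.38,0.38,0.38,0.38], "slide": [[-5,20,0],[-10,40,0],[-10,45,0],[-10,45,0],[-10,45,0],[-10,45,0],[-10,45,0],[-10,45,0],[-10,45,0],[-10,40,0],[-5,25,0],[-4,10,0]], "twist": [[0,0,0.012],[0,0,0.012],[0,0,0],[0,0,0],[0,0,0],[0,0,0],[0,0,0],[0,0,0],[0,0,0],[0,0,0],[0,0,0],[0,0,0]]}}

```text
time_s: 12.7
position: [0.5571, 0.1615, 0.2102]
tcp_rot: [[-0.999, 0.035, -0.038], [0.034, 0.999, 0.008], [0.038, 0.007, -0.999]]
force: [-1.0, 0.6, -0.2]
opening: 0.693
```

Run:
```python
from h import *
go([0.558,0.1625,0.12],-1.4,0)
```

```text
t 12.7 pos [0.5571 0.1615 0.2102] shift now-axes mm [-4.3  0.4 90.1] in target axes [-0.9  1.  90.2] twist [ 0.0073 -0.038  -0.0102] F [-1.   0.6 -0.2] M [-0.02 -0.01  0.05] open 0.693 J [  5.  28.  88.   1.  66. -84.]
```

Call:
{"fn": "carry_out", "kwargs": {"grip": [0.38,0.38,0.38,0.38,0.38,0.38], "slide": [[0,0,20],[0,0,30],[0,0,25],[0,0,10],[0,0,0],[0,0,0]], "twist": [[0.007,-0.038,-0.01],[0,0,0],[0,0,0],[0,0,0],[0,0,0],[0,0,0]]}}

```text
time_s: 13.3
position: [0.5545, 0.1597, 0.1166]
tcp_rot: [[-1.0, 0.023, -0.009], [0.023, 1.0, -0.003], [0.008, -0.003, -1.0]]
force: [-0.3, -0.1, -0.3]
opening: 0.691
```

```bash
cat >> h.py <<'E'
def cases(c,zr=(.055,.078)):
    P=cloud(c);hsv=cv2.cvtColor(c['color'],cv2.COLOR_RGB2HSV).astype(int);x,y,z=P[...,0],P[...,1],P[...,2]
    m=((z>zr[0])&(z<zr[1])&(x>.45)&(x<.66)&(y>.09)&(y<.43)&~((hsv[...,0]>100)&(hsv[...,1]>110))).astype(np.uint8)
    k,lab,st,ce=cv2.connectedComponentsWithStats(m)
    for i in range(1,k):
        if st[i,4]>100:
            q=P[lab==i];print(st[i].tolist(),q.mean(0).round(4),cv2.minAreaRect((q[:,:2]*1000).astype(np.float32)))
E
python3 - <<'E'
from h import *
go([0.558,0.1625,0.03],-1.4,0)
c=cap("wrist","w5.png");cases(c)
E
```

```text
t 13.3 pos [0.5545 0.1597 0.1166] shift now-axes mm [-4.1  3.1 86.5] in target axes [-3.4  2.8 86.6] twist [-0.0031 -0.0085  0.0014] F [-0.3 -0.1 -0.3] M [-0.03 -0.02  0.01] open 0.691 J [  5.  35.  94.  -0.  52. -84.]
[514, 65, 126, 8, 559] [0.4625 0.3141 0.0613] ((462.3348693847656, 315.1005859375), (70.74127960205078, 2.1788196563720703), 89.77967834472656)
[422, 109, 105, 171, 11449] [0.5306 0.2571 0.0653] ((542.0216674804688, 258.7781982421875), (48.03480529785156, 113.5816879272461), 85.87913513183594)
[574, 117, 66, 158, 6732] [0.5388 0.3491 0.064 ] ((543.8228759765625, 356.139404296875), (105.41319274902344, 34.84263610839844), 0.8615258932113647)
[286, 121, 76, 159, 11290] [0.539  0.1618 0.0658] ((542.6620483398438, 161.47714233398438), (46.86205291748047, 106.31461334228516), 88.0791015625)
```

View pics/w5.png

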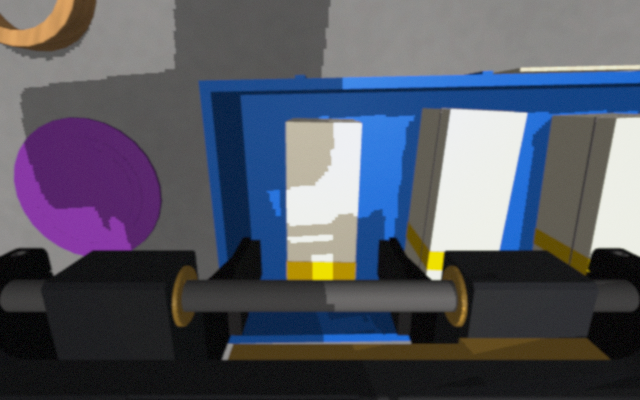

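Wrist view: case A at px (323,200) between the fingers, B beside it at (480,190). Centred to within 2 mm, so descend and grip.

Call:
{"fn": "carry_out", "kwargs": {"grip": [0.38,0.38,0.38,0.38,0.38,0.38,0.38,-1,-1,-1,-1], "slide": [[-2,1.5,15],[0,0,20],[0,0,20],[0,0,15],[0,0,10],[0,0,5],[0,0,0],[0,0,0],[0,0,0],[0,0,0],[0,0,0]], "twist": [[-0.003,-0.008,0.008],[0,0,0],[0,0,0],[0,0,0],[0,0,0],[0,0,0],[0,0,0],[0,0,0],[0,0,0],[0,0,0],[0,0,0]]}}

```text
time_s: 14.45
position: [0.5679, 0.1606, 0.0406]
tcp_rot: [[-0.999, 0.033, 0.025], [0.033, 0.999, 0.002], [-0.025, 0.003, -1.0]]
force: [-0.2, 0.0, -2.5]
opening: 0.523
```

Run:
```python
from h import *
go([0.556,0.1612,0.03],-1.9,0)
```

```text
t 14.45 pos [0.5679 0.1606 0.0406] shift now-axes mm [12.1  0.2 10.3] in target axes [11.9  0.2 10.6] twist [0.0026 0.025  0.0001] F [-0.2  0.  -2.5] M [ 0.01 -0.02  0.07] open 0.523 J [  5.  42.  96.  -0.  41. -83.]
```

Gripped, but about 10 mm high and 12 mm off-centre. I'll regrasp properly before shaking.

Call:
{"fn": "carry_out", "kwargs": {"grip": [0.38,0.38,0.38,0.38,0.38,0.38,-1,-1,-1,-1], "slide": [[0,0,0],[0,0,0],[11,0,5],[0,0,5],[0,0,2],[0,0,0],[0,0,0],[0,0,0],[0,0,0],[0,0,0]], "twist": [[0,0,0],[0,0,0],[0,0.024,0],[0,0,0],[0,0,0],[0,0,0],[0,0,0],[0,0,0],[0,0,0],[0,0,0]]}}

```text
time_s: 15.45
position: [0.5562, 0.1611, 0.0275]
tcp_rot: [[-0.999, 0.033, -0.001], [0.033, 0.999, 0.003], [0.001, 0.003, -1.0]]
force: [0.5, -0.1, -1.1]
opening: 0.527
```

Run:
```python
from h import *
go([0.556,0.1612,0.03],-1.9,0)
```

```text
t 15.45 pos [0.5562 0.1611 0.0275] shift now-axes mm [ 0.2  0.1 -2.5] in target axes [ 0.2  0.1 -2.5] twist [ 0.0027 -0.0008  0.0003] F [ 0.5 -0.1 -1.1] M [-0.03 -0.02 -0.02] open 0.527 J [  5.  43.  97.   0.  41. -83.]
```

Call:
{"fn": "carry_out", "kwargs": {"grip": [-1,-1,-1,-1,-1,-1,-1,-1,-1], "slide": [[0,0,-8],[0,0,-20],[0,0,-35],[0,0,-40],[0,0,-40],[0,0,-25],[0,0,-10],[0,0,0],[0,0,0]], "twist": [[0,0,0],[0,0,0],[0,0,0],[0,0,0],[0,0,0],[0,0,0],[0,0,0],[0,0,0],[0,0,0]]}}

```text
time_s: 16.35
position: [0.5527, 0.1602, 0.2111]
tcp_rot: [[-0.999, 0.033, -0.01], [0.033, 0.999, 0.002], [0.01, 0.002, -1.0]]
force: [-0.2, 0.7, -3.1]
opening: 0.525
```

```bash
cat >> h.py <<'E'
def rd(n=6):
    F=[];M=[];T=[]
    for i in range(n):
        s=bot.read_state();F.append(s['force']);M.append(s['moment']);T.append(s['tau']);bot.capture("wrist")
    F=np.array(F);M=np.array(M);T=np.array(T);R=np.array(s['tcp_rot'])
    print("t",round(s['time_s'],2),"pos",np.round(s['position'],3),"F",F.mean(0).round(2),"sdF",F.std(0).round(2),"| My series",M[:,1].round(3),"Mmean",M.mean(0).round(3),"sd",M.std(0).round(3),"tool z",R[:,2].round(3),"tau5",T[:,4].round(2),"open",round(s['opening'],3))
E
python3 - <<'E'
from h import *
go([0.556,0.1612,0.20],-1.9,0)
rd(4)
E
```

```text
t 16.35 pos [0.5527 0.1602 0.2111] shift now-axes mm [-3.4  1.1 11.1] in target axes [-3.3  1.1 11.1] twist [ 0.0016 -0.0096  0.0002] F [-0.2  0.7 -3.1] M [-0.01  0.04 -0.03] open 0.525 J [  5.  27.  90.   0.  63. -83.]
t 16.5 pos [0.552 0.16  0.21 ] F [-0.17  0.27 -2.53] sdF [0.46 0.29 0.44] | My series [ 0.035  0.063 -0.002 -0.06 ] Mmean [ 0.021  0.009 -0.016] sd [0.036 0.046 0.016] tool z [-0.012  0.002 -1.   ] tau5 [0.1  0.12 0.12 0.12] open 0.527
```

Call:
{"fn": "carry_out", "kwargs": {"grip": [-1,-1,-1,-1,-1,-1,-1,-1,-1,-1,-1,-1], "slide": [[45,0,0],[45,0,0],[45,0,0],[-45,0,0],[-45,0,0],[-45,0,0],[45,0,0],[45,0,0],[45,0,0],[-45,0,0],[-45,0,0],[-45,0,0]], "twist": [[0,0,0],[0,0,0],[0,0,0],[0,0,0],[0,0,0],[0,0,0],[0,0,0],[0,0,0],[0,0,0],[0,0,0],[0,0,0],[0,0,0]]}}

```text
time_s: 17.75
position: [0.4679, 0.1524, 0.1573]
tcp_rot: [[-0.986, 0.029, -0.167], [0.032, 0.999, -0.015], [0.166, -0.02, -0.986]]
force: [1.5, -0.3, -2.2]
opening: 0.522
```

Run:
```python
from h import *
rd(8)
go([0.556,0.1612,0.20],-1.9,0)
```

```text
t 18.1 pos [0.471 0.153 0.159] F [ 1.24 -0.2  -2.33] sdF [3.55 0.77 0.21] | My series [-0.215 -0.908 -0.199 -0.079 -0.117 -0.113 -0.147 -0.18 ] Mmean [ 0.035 -0.245  0.01 ] sd [0.032 0.255 0.021] tool z [-0.158 -0.014 -0.987] tau5 [0.79 3.67 0.86 0.47 0.54 0.64 0.71 0.74] open 0.522
t 18.15 pos [0.4716 0.1527 0.1593] shift now-axes mm [-76.6  10.3 -53.6] in target axes [-84.1  11.3 -40.7] twist [-0.0189 -0.1576  0.0016] F [-0.7 -0.8 -2.1] M [ 0.04 -0.24  0.04] open 0.528 J [  5.  29.  98.  -0.  62. -83.]
```

Call:
{"fn": "carry_out", "kwargs": {"grip": [-1,-1,-1,-1,-1,-1], "slide": [[-20,3,-14],[-20,3,-14],[-20,3,-12],[-15,2,-10],[0,0,0],[0,0,0]], "twist": [[-0.005,-0.1,0],[-0.005,-0.1,0],[-0.005,-0.1,0],[0,-0.12,0],[0,0,0],[0,0,0]]}}

```text
time_s: 18.75
position: [0.5431, 0.1628, 0.2098]
tcp_rot: [[-0.964, 0.028, 0.265], [0.026, 1.0, -0.011], [-0.265, -0.004, -0.964]]
force: [1.0, -0.9, -2.8]
opening: 0.524
```

Run:
```python
from h import *
rd(10)
go([0.556,0.1612,0.20],-1.9,15)
```

```text
t 19.2 pos [0.545 0.163 0.209] F [ 0.09 -0.22 -2.72] sdF [0.55 0.51 0.45] | My series [0.262 0.278 0.251 0.29  0.329 0.28  0.245 0.243 0.34  0.283] Mmean [ 0.032  0.28  -0.003] sd [0.03  0.031 0.021] tool z [ 0.267 -0.011 -0.964] tau5 [-1.08 -1.17 -1.02 -0.99 -1.01 -1.02 -1.03 -1.04 -1.04 -1.04] open 0.527
t 19.25 pos [0.5445 0.1625 0.2094] shift now-axes mm [-8.6 -1.  12.1] in target axes [-13.6  -1.    6.1] twist [-0.0037  0.5321  0.0044] F [ 0.  -1.4 -2.2] M [0.03 0.27 0.03] open 0.52 J [  7.  22. 102.  -4.  40. -79.]
```

Call:
{"fn": "carry_out", "kwargs": {"grip": [-1,-1,-1,-1,-1,-1,-1], "slide": [[0,0,0],[0,0,0],[0,0,0],[0,0,0],[0,0,0],[0,0,0],[0,0,0]], "twist": [[0,0.12,0],[0,0.12,0],[0,0.12,0],[0,0.12,0],[0,0.05,0],[0,0,0],[0,0,0]]}}

```text
time_s: 19.95
position: [0.544, 0.1623, 0.2073]
tcp_rot: [[-0.961, 0.028, -0.275], [0.028, 1.0, 0.004], [0.275, -0.003, -0.962]]
force: [-0.4, 0.4, -2.5]
opening: 0.527
```

Run:
```python
from h import *
rd(10)
go([0.556,0.1612,0.20],-1.9,0)
```

```text
t 20.4 pos [0.543 0.163 0.208] F [-0.2  -0.06 -2.62] sdF [0.38 0.39 0.29] | My series [-0.248 -0.303 -0.202 -0.261 -0.25  -0.275 -0.292 -0.286 -0.348 -0.286] Mmean [ 0.018 -0.275  0.02 ] sd [0.033 0.037 0.017] tool z [-0.275  0.004 -0.961] tau5 [1.23 1.34 1.2  1.21 1.24 1.25 1.26 1.26 1.26 1.27] open 0.527
t 20.45 pos [0.5435 0.1625 0.2082] shift now-axes mm [-14.3  -1.    4.4] in target axes [-12.5  -0.9   8.2] twist [-0.004  -0.2788  0.0053] F [ 0.  -0.2 -2.4] M [-0.06 -0.26  0.02] open 0.531 J [  5.  34.  80.   2.  82. -84.]
```

Case A weighs about 2.6 N, and the tips are inconclusive on gravity alone. Next is a small-tilt crossing: a ball would roll slowly over about 0.7 s and show as a drift.

Call:
{"fn": "carry_out", "kwargs": {"grip": [-1,-1,-1,-1,-1], "slide": [[0,0,0],[0,0,0],[0,0,0],[0,0,0],[0,0,0]], "twist": [[0,-0.1,0],[0,-0.1,0],[0,0,0],[0,0,0],[0,0,0]]}}

```text
time_s: 20.95
position: [0.544, 0.1624, 0.2082]
tcp_rot: [[-0.997, 0.028, -0.075], [0.028, 1.0, -0.001], [0.075, -0.003, -0.997]]
force: [0.2, 0.8, -2.5]
opening: 0.527
```

Run:
```python
from h import *
rd(6)
```

```text
t 21.2 pos [0.544 0.162 0.208] F [ 0.08  0.18 -2.52] sdF [0.41 0.52 0.26] | My series [-0.117 -0.02  -0.04  -0.061 -0.079 -0.111] Mmean [ 0.038 -0.071  0.005] sd [0.019 0.035 0.029] tool z [-0.075 -0.001 -0.997] tau5 [0.44 0.48 0.45 0.43 0.41 0.41] open 0.526
```

Call:
{"fn": "carry_out", "kwargs": {"grip": [-1,-1], "slide": [[0,0,0],[0,0,0]], "twist": [[0,-0.14,0],[0,0,0]]}}

```text
time_s: 21.45
position: [0.5428, 0.1618, 0.2059]
tcp_rot: [[-0.998, 0.029, 0.063], [0.028, 1.0, -0.006], [-0.063, -0.004, -0.998]]
force: [-1.5, 0.0, -2.7]
opening: 0.523
```

Run:
```python
from h import *
rd(16)
go([0.556,0.1612,0.20],-1.9,0)
```

```text
t 22.2 pos [0.549 0.162 0.207] F [ 0.14 -0.09 -2.22] sdF [0.6  0.35 0.55] | My series [0.224 0.013 0.052 0.058 0.065 0.039 0.054 0.099 0.093 0.045 0.13  0.091
 0.083 0.037 0.087 0.105] Mmean [0.032 0.08  0.001] sd [0.025 0.047 0.032] tool z [ 0.071 -0.005 -0.997] tau5 [-1.2   0.01 -0.05 -0.11 -0.15 -0.18 -0.2  -0.22 -0.22 -0.22 -0.22 -0.22
 -0.22 -0.22 -0.22 -0.22] open 0.525
t 22.25 pos [0.5487 0.1618 0.2075] shift now-axes mm [-6.7 -0.3  8. ] in target axes [-7.3 -0.3  7.5] twist [-0.0028  0.0717  0.0038] F [-0.1  0.  -3.3] M [0.02 0.02 0.  ] open 0.531 J [  6.  26.  94.  -1.  57. -82.]
```

Case A is silent: the response is linear (M/sin θ 1.01 small vs 1.02 large; tau5 4.3 vs 4.25), with no roll step. I'll put it back where it came from.

Call:
{"fn": "carry_out", "kwargs": {"grip": [-1,-1,-1,-1,-1,-1], "slide": [[-7,0,10],[0,0,20],[0,0,25],[0,0,15],[0,0,0],[0,0,0]], "twist": [[-0.003,0.071,0.004],[0,0,0],[0,0,0],[0,0,0],[0,0,0],[0,0,0]]}}

```text
time_s: 22.85
position: [0.5587, 0.1619, 0.1376]
tcp_rot: [[-0.999, 0.033, 0.003], [0.033, 0.999, 0.001], [-0.003, 0.001, -1.0]]
force: [-0.4, -0.4, -2.4]
opening: 0.528
```

Run:
```python
from h import *
go([0.556,0.1612,0.03],-1.9,0)
```

```text
t 22.85 pos [0.5587 0.1619 0.1376] shift now-axes mm [  3.   -0.9 107.6] in target axes [  2.7  -0.8 107.6] twist [0.0009 0.0033 0.0002] F [-0.4 -0.4 -2.4] M [ 0.   -0.01 -0.01] open 0.528 J [  5.  33.  93.   0.  54. -83.]
```

Call:
{"fn": "carry_out", "kwargs": {"grip": [-1,-1,-1,-1,-1,-1,-1], "slide": [[4,-1,15],[0,0,20],[0,0,20],[0,0,18],[0,0,10],[0,0,0],[0,0,0]], "twist": [[0,0.006,0],[0,0.003,0],[0,0.003,0],[0,0.003,0],[0,0,0],[0,0,0],[0,0,0]]}}

```text
time_s: 23.55
position: [0.5573, 0.1615, 0.0545]
tcp_rot: [[-0.999, 0.032, -0.003], [0.032, 0.999, 0.002], [0.003, 0.002, -1.0]]
force: [-0.1, 0.4, -1.9]
opening: 0.528
```

Run:
```python
from h import *
go([0.556,0.1612,0.0285],-1.9,0)
```

```text
t 23.55 pos [0.5573 0.1615 0.0545] shift now-axes mm [ 1.3 -0.4 26.1] in target axes [ 1.3 -0.3 26. ] twist [ 0.0021 -0.0028  0.0007] F [-0.1  0.4 -1.9] M [ 0.09 -0.05  0.01] open 0.528 J [  5.  40.  96.   0.  44. -83.]
```

Call:
{"fn": "carry_out", "kwargs": {"grip": [-1,-1,-1,-1,-1,-1], "slide": [[1,0,10],[0,0,10],[0,0,6],[0,0,2],[0,0,0],[0,0,0]], "twist": [[0.002,0,0],[0,0,0],[0,0,0],[0,0,0],[0,0,0],[0,0,0]]}}

```text
time_s: 24.15
position: [0.5581, 0.1618, 0.0277]
tcp_rot: [[-0.999, 0.032, 0.002], [0.032, 0.999, 0.001], [-0.002, 0.001, -1.0]]
force: [-0.7, 0.1, -1.2]
opening: 0.525
```

Run:
```python
from h import *
go([0.556,0.1612,0.0275],-1.9,0)
```

```text
t 24.15 pos [0.5581 0.1618 0.0277] shift now-axes mm [ 2.1 -0.7  0.2] in target axes [ 2.1 -0.7  0.2] twist [0.0006 0.0022 0.0009] F [-0.7  0.1 -1.2] M [ 0.04  0.11 -0.05] open 0.525 J [  5.  43.  96.   0.  41. -83.]
```

Call:
{"fn": "carry_out", "kwargs": {"grip": [0.38,0.38,0.38,0.38,0.38,0.38,0.38,0.38,0.38,0.38,0.38,0.38], "slide": [[0,0,0],[0,0,0],[0,0,-15],[0,0,-30],[0,0,-35],[2,20,-10],[2,30,0],[0,30,0],[0,12,0],[0,0,0],[0,0,0],[0,0,0]], "twist": [[0,0,0],[0,0,0],[0,0,0],[0,0,0],[0,0,0],[0,0,0.015],[0,0,0.02],[0,0,0],[0,0,0],[0,0,0],[0,0,0],[0,0,0]]}}

```text
time_s: 25.35
position: [0.5631, 0.2547, 0.1318]
tcp_rot: [[-0.997, 0.07, 0.016], [0.071, 0.998, 0.002], [-0.015, 0.003, -1.0]]
force: [-0.5, 0.8, 0.5]
opening: 0.689
```

Run:
```python
from h import *
go([0.552,0.257,0.03],-4,0)
c=cap("wrist","w6.png");cases(c)
```

```text
t 25.35 pos [0.5631 0.2547 0.1318] shift now-axes mm [ 12.8   1.3 101.6] in target axes [ 11.2   1.5 101.8] twist [ 0.0027  0.0154 -0.0008] F [-0.5  0.8  0.5] M [ 0.01 -0.01 -0.  ] open 0.689 J [ 14.  36.  88.  -0.  55. -72.]
[348, 46, 115, 13, 527] [0.4624 0.3151 0.0613] ((462.2367248535156, 315.3006896972656), (70.22233581542969, 2.1999714374542236), 89.76795196533203)
[437, 92, 83, 187, 11600] [0.5419 0.3619 0.0653] ((556.23291015625, 363.6216735839844), (130.28282165527344, 47.79389953613281), 0.658216118812561)
[287, 97, 73, 183, 12321] [0.5446 0.2587 0.0659] ((550.2611083984375, 258.3230285644531), (47.093780517578125, 130.19273376464844), 85.9092788696289)
[136, 117, 94, 163, 10279] [0.539  0.165  0.0656] ((550.008056640625, 162.23204040527344), (47.619956970214844, 117.11859130859375), 88.32477569580078)
```

View pics/w6.png

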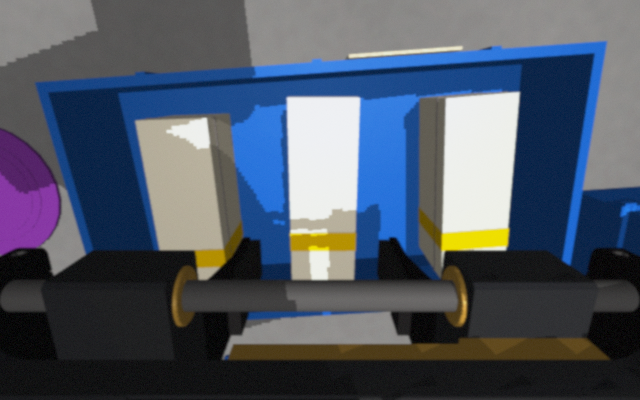

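A stands upright back in the tote (px 185,190). B is at (323,175), centre (0.550,0.258), yaw -4.1°. Descend and grip.

Call:
{"fn": "carry_out", "kwargs": {"grip": [0.38,0.38,0.38,0.38,0.38,0.38,0.38], "slide": [[12,2.5,12],[0,0,20],[0,0,20],[0,0,15],[0,0,8],[0,0,0],[0,0,0]], "twist": [[0.003,0.017,0],[0,0.003,0],[0,0.003,0],[0,0,0],[0,0,0],[0,0,0],[0,0,0]]}}

```text
time_s: 26.1
position: [0.5449, 0.2531, 0.0493]
tcp_rot: [[-0.997, 0.077, -0.021], [0.077, 0.997, -0.003], [0.021, -0.004, -1.0]]
force: [0.8, 0.7, 0.3]
opening: 0.69
```

Run:
```python
from h import *
go([0.551,0.258,0.028],-4.1,0)
```

```text
t 26.1 pos [0.5449 0.2531 0.0493] shift now-axes mm [-6.1  5.5 21.2] in target axes [-5.7  5.3 21.3] twist [-0.0043 -0.0212 -0.0059] F [0.8 0.7 0.3] M [-0.    0.01 -0.03] open 0.69 J [ 14.  42.  92.   0.  47. -72.]
```

Call:
{"fn": "carry_out", "kwargs": {"grip": [0.38,0.38,0.38,0.38,0.38,-1,-1,-1,-1], "slide": [[-5,5,5],[0,0,8],[0,0,6],[0,0,2],[0,0,0],[0,0,0],[0,0,0],[0,0,0],[0,0,0]], "twist": [[-0.004,-0.02,-0.006],[0,0,0],[0,0,0],[0,0,0],[0,0,0],[0,0,0],[0,0,0],[0,0,0],[0,0,0]]}}

```text
time_s: 27.0
position: [0.5522, 0.2586, 0.0286]
tcp_rot: [[-0.997, 0.071, 0.005], [0.071, 0.997, 0.001], [-0.005, 0.001, -1.0]]
force: [0.2, -0.3, -1.8]
opening: 0.524
```

Run:
```python
from h import *
go([0.551,0.258,0.028],-4.1,0)
```

```text
t 27.0 pos [0.5522 0.2586 0.0286] shift now-axes mm [ 1.1 -0.6  0.6] in target axes [ 1.1 -0.6  0.6] twist [0.0014 0.0046 0.0008] F [ 0.2 -0.3 -1.8] M [ 0.13 -0.02  0.01] open 0.524 J [ 15.  44.  92.  -0.  43. -71.]
```

Call:
{"fn": "carry_out", "kwargs": {"grip": [-1,-1,-1,-1,-1,-1,-1,-1,-1], "slide": [[0,0,-8],[0,0,-20],[0,0,-35],[0,0,-40],[0,0,-40],[0,0,-35],[0,0,-15],[0,0,0],[0,0,0]], "twist": [[0,0,0],[0,0,0],[0,0,0],[0,0,0],[0,0,0],[0,0,0],[0,0,0],[0,0,0],[0,0,0]]}}

```text
time_s: 27.9
position: [0.5464, 0.2571, 0.2269]
tcp_rot: [[-0.997, 0.071, -0.008], [0.071, 0.997, -0.002], [0.008, -0.003, -1.0]]
force: [-0.3, 0.8, -3.9]
opening: 0.528
```

Call:
{"fn": "carry_out", "kwargs": {"grip": [-1,-1,-1,-1,-1,-1,-1,-1,-1,-1,-1,-1], "slide": [[45,0,0],[45,0,0],[45,0,0],[-45,0,0],[-45,0,0],[-45,0,0],[45,0,0],[45,0,0],[45,0,0],[-45,0,0],[-45,0,0],[-45,0,0]], "twist": [[0,0,0],[0,0,0],[0,0,0],[0,0,0],[0,0,0],[0,0,0],[0,0,0],[0,0,0],[0,0,0],[0,0,0],[0,0,0],[0,0,0]]}}

```text
time_s: 29.1
position: [0.4731, 0.2378, 0.1706]
tcp_rot: [[-0.987, 0.062, -0.149], [0.07, 0.997, -0.045], [0.146, -0.054, -0.988]]
force: [0.3, 0.9, -2.8]
opening: 0.524
```

Run:
```python
from h import *
rd(8)
go([0.552,0.2586,0.22],-4.1,15)
```

```text
t 29.45 pos [0.476 0.239 0.173] F [ 1.27  0.42 -3.45] sdF [3.01 0.93 0.75] | My series [-0.273 -0.94  -0.169 -0.185 -0.085 -0.218 -0.084 -0.164] Mmean [ 0.101 -0.265  0.018] sd [0.059 0.262 0.018] tool z [-0.142 -0.043 -0.989] tau5 [0.77 3.56 0.8  0.52 0.52 0.94 0.66 0.67] open 0.524
t 29.5 pos [0.4761 0.2387 0.173 ] shift now-axes mm [-67.1  22.2 -58. ] in target axes [-59.6  25.3 -64.6] twist [-0.0523  0.1237 -0.0029] F [-0.4 -0.7 -4.3] M [ 0.06 -0.1  -0.01] open 0.526 J [ 15.  30.  92.  -0.  66. -71.]
```

Call:
{"fn": "carry_out", "kwargs": {"grip": [-1,-1,-1,-1,-1,-1,-1], "slide": [[-18,6,-14],[-18,6,-14],[-18,6,-14],[-10,3,-8],[0,0,0],[0,0,0],[0,0,0]], "twist": [[-0.02,-0.03,0],[-0.02,-0.03,0],[-0.01,-0.01,0],[0,0,0],[0,0,0],[0,0,0],[0,0,0]]}}

```text
time_s: 30.2
position: [0.5432, 0.258, 0.2189]
tcp_rot: [[-0.996, 0.065, -0.068], [0.065, 0.998, 0.004], [0.068, -0.0, -0.998]]
force: [0.1, -0.1, -3.9]
opening: 0.531
```

Run:
```python
from h import *
rd(6)
go([0.552,0.2586,0.22],-4.1,4)
```

```text
t 30.45 pos [0.543 0.258 0.219] F [-0.08  0.02 -3.9 ] sdF [0.41 0.42 0.3 ] | My series [-0.049 -0.034  0.006 -0.046 -0.043 -0.066] Mmean [ 0.005 -0.038 -0.005] sd [0.033 0.022 0.019] tool z [-0.068  0.004 -0.998] tau5 [0.31 0.26 0.32 0.34 0.35 0.35] open 0.522
t 30.5 pos [0.5436 0.258  0.2187] shift now-axes mm [-8.2  1.2 -1.9] in target axes [-8.2  1.2 -1.9] twist [-0.0006  0.0016  0.0061] F [-0.1 -0.  -3.5] M [ 0.02 -0.   -0.01] open 0.528 J [ 14.  30.  83.   1.  70. -73.]
```

Call:
{"fn": "carry_out", "kwargs": {"grip": [-1,-1], "slide": [[0,0,0],[0,0,0]], "twist": [[0,-0.14,0],[0,0,0]]}}

```text
time_s: 30.7
position: [0.5422, 0.2572, 0.2168]
tcp_rot: [[-0.995, 0.066, 0.07], [0.066, 0.998, -0.006], [-0.07, -0.002, -0.998]]
force: [-0.4, -0.1, -4.3]
opening: 0.528
```

Run:
```python
from h import *
rd(18)
go([0.552,0.2586,0.22],-4.1,0)
```

```text
t 31.55 pos [0.548 0.257 0.218] F [ 0.05  0.02 -3.56] sdF [0.73 0.47 0.5 ] | My series [ 0.207  0.025  0.062  0.031  0.056  0.079  0.051  0.085 -0.06   0.048
  0.047  0.039  0.053  0.003  0.052 -0.022  0.041  0.056] Mmean [0.03  0.047 0.006] sd [0.034 0.051 0.03 ] tool z [ 0.078 -0.005 -0.997] tau5 [-1.21 -0.1  -0.12 -0.14 -0.17 -0.19 -0.2  -0.2  -0.38 -0.2  -0.19 -0.19
 -0.2  -0.2  -0.2  -0.2  -0.2  -0.2 ] open 0.523
t 31.6 pos [0.5479 0.2574 0.2183] shift now-axes mm [-4.1  1.4 -1.4] in target axes [-4.   1.4 -1.7] twist [0.0007 0.078  0.0038] F [-0.2 -0.5 -3.9] M [-0.03  0.08 -0.01] open 0.526 J [ 15.  27.  88.  -2.  60. -70.]
```

B shows a knock spike (tau5 -0.38 about 0.5 s after tipping) and a far lower moment slope (0.57) than its weight should give (~1.45). Both fit a ball rolling to the low end. I'll confirm with a bigger tip.

Call:
{"fn": "carry_out", "kwargs": {"grip": [-1,-1,-1,-1], "slide": [[0,0,0],[0,0,0],[0,0,0],[0,0,0]], "twist": [[0,-0.1,0],[0,-0.1,0],[0,0,0],[0,0,0]]}}

```text
time_s: 32.0
position: [0.5485, 0.2573, 0.2185]
tcp_rot: [[-0.958, 0.068, 0.278], [0.066, 0.998, -0.018], [-0.279, 0.001, -0.96]]
force: [1.1, 0.0, -3.1]
opening: 0.527
```

Run:
```python
from h import *
rd(8)
```

```text
t 32.35 pos [0.549 0.257 0.218] F [ 0.2  -0.01 -3.45] sdF [0.48 0.28 0.44] | My series [0.282 0.317 0.239 0.283 0.283 0.242 0.28  0.318] Mmean [0.03  0.28  0.017] sd [0.023 0.027 0.024] tool z [ 0.279 -0.019 -0.96 ] tau5 [-0.92 -1.2  -0.99 -0.96 -0.98 -1.01 -1.02 -1.03] open 0.525
```

Call:
{"fn": "carry_out", "kwargs": {"grip": [-1,-1,-1,-1,-1], "slide": [[0,0,0],[0,0,0],[0,0,0],[0,0,0],[0,0,0]], "twist": [[0,0.14,0],[0,0.14,0],[0,0.14,0],[0,0.13,0],[0,0,0]]}}

```text
time_s: 32.9
position: [0.5477, 0.2566, 0.2171]
tcp_rot: [[-0.958, 0.066, -0.279], [0.063, 0.998, 0.02], [0.279, 0.002, -0.96]]
force: [-0.3, 0.2, -4.4]
opening: 0.526
```

Run:
```python
from h import *
rd(10)
go([0.692,-0.125,0.22],-4.1,0)
```

```text
t 33.35 pos [0.543 0.258 0.22 ] F [-0.12 -0.28 -3.92] sdF [1.23 0.52 1.28] | My series [-0.384 -0.35  -0.244 -1.942 -0.205 -0.214 -0.294 -0.326 -0.291 -0.278] Mmean [-0.02  -0.453  0.003] sd [0.051 0.499 0.032] tool z [-0.28   0.019 -0.96 ] tau5 [1.85 1.43 1.21 1.35 1.3  1.21 1.24 1.27 1.29 1.29] open 0.532
t 33.4 pos [0.5431 0.2579 0.2196] shift now-axes mm [-165.4 -372.8  -49.4] in target axes [-175.9 -371.3   -0.4] twist [ 0.0006 -0.2844  0.0089] F [ 0.7 -0.6 -3.6] M [ 0.01 -0.26 -0.06] open 0.526 J [ 12.  35.  75.   5.  86. -75.]
```

Confirmed: B gave a knock of My = -1.94 N·m, and its slope is nonlinear (1.02 at ±16° vs 0.57 at ±4°). B is the rattler. Level it and carry it to the green pad, high first.

Call:
{"fn": "carry_out", "kwargs": {"grip": [-1,-1,-1,-1,-1,-1,-1,-1,-1,-1,-1,-1], "slide": [[0,0,0],[-8,-15,-3],[-10,-25,-3],[-15,-32,0],[-15,-32,0],[-15,-32,0],[-15,-32,0],[-15,-32,0],[-15,-32,0],[-15,-32,0],[-15,-32,0],[-15,-32,0]], "twist": [[0,-0.05,0],[0,-0.06,0],[0,-0.06,0],[0,-0.06,0],[0,-0.05,0],[0,0,0],[0,0,0],[0,0,0],[0,0,0],[0,0,0],[0,0,0],[0,0,0]]}}

```text
time_s: 34.6
position: [0.6726, -0.0811, 0.2218]
tcp_rot: [[-0.999, 0.05, 0.0], [0.05, 0.999, 0.006], [0.0, 0.006, -1.0]]
force: [0.9, 0.1, -3.6]
opening: 0.525
```

Run:
```python
from h import *
go([0.692,-0.125,0.18],-4.1,0)
```

```text
t 34.6 pos [ 0.6726 -0.0811  0.2218] shift now-axes mm [-21.6 -43.2  41.5] in target axes [-22.5 -42.4  41.8] twist [ 0.0062 -0.0003  0.0214] F [ 0.9  0.1 -3.6] M [0.02 0.01 0.04] open 0.525 J [ -16.   34.   74.    0.   72. -104.]
```

Call:
{"fn": "carry_out", "kwargs": {"grip": [-1,-1,-1,-1,-1,-1,-1,-1], "slide": [[-10,-15,5],[-5,-12,10],[-3,-6,10],[0,0,10],[0,0,5],[0,0,0],[0,0,0],[0,0,0]], "twist": [[0.006,0,0],[0,0,0],[0,0,0],[0,0,0],[0,0,0],[0,0,0],[0,0,0],[0,0,0]]}}

```text
time_s: 35.4
position: [0.6867, -0.1139, 0.1761]
tcp_rot: [[-0.999, 0.05, -0.008], [0.05, 0.999, 0.004], [0.008, 0.004, -1.0]]
force: [0.6, -0.5, -3.4]
opening: 0.526
```

Run:
```python
from h import *
go([0.694,-0.125,0.117],-4.1,0)
```

```text
t 35.4 pos [ 0.6867 -0.1139  0.1761] shift now-axes mm [ -8.4 -11.   59. ] in target axes [ -8.1 -10.6  59.1] twist [ 0.0037 -0.0081  0.0217] F [ 0.6 -0.5 -3.4] M [ 0.04  0.07 -0.03] open 0.526 J [ -19.   39.   73.    0.   69. -106.]
```

Call:
{"fn": "carry_out", "kwargs": {"grip": [-1,-1,-1,-1,-1,-1,-1,-1], "slide": [[-8,-10,8],[0,0,12],[0,0,14],[0,0,12],[0,0,6],[0,0,2],[0,0,0],[0,0,0]], "twist": [[0.004,-0.008,0],[0,0,0],[0,0,0],[0,0,0],[0,0,0],[0,0,0],[0,0,0],[0,0,0]]}}

```text
time_s: 36.2
position: [0.6948, -0.1246, 0.1169]
tcp_rot: [[-0.999, 0.049, 0.0], [0.049, 0.999, -0.0], [-0.0, -0.0, -1.0]]
force: [-0.6, 0.7, -3.6]
opening: 0.528
```

Run:
```python
from h import *
go([0.694,-0.125,0.117],-2.9,0)
```

```text
t 36.2 pos [ 0.6948 -0.1246  0.1169] shift now-axes mm [ 0.8 -0.5 -0.1] in target axes [ 0.8 -0.5 -0.1] twist [-0.0003  0.0002  0.0014] F [-0.6  0.7 -3.6] M [0.08 0.12 0.01] open 0.528 J [ -19.   43.   74.   -0.   63. -106.]
```

Run:
```python
from h import *
c=cap("scene");cv2.imwrite('pics/s9.png',cv2.resize(c['color'][80:380,180:500],None,fx=2,fy=2)[:,:,::-1])
P=cloud(c);hsv=cv2.cvtColor(c['color'],cv2.COLOR_RGB2HSV).astype(int);x,y,z=P[...,0],P[...,1],P[...,2]
w=(hsv[...,1]<70)&(hsv[...,2]>100)&(z>.135)&(z<.165)&(abs(x-.694)<.075)&(abs(y+.125)<.035)
q=P[w];print(w.sum(),np.linalg.lstsq(np.c_[q[:,:2]-[.694,-.125],np.ones(len(q))],q[:,2],rcond=None)[0],q.min(0),q.max(0))
cases(c)
c=cap("wrist","w9.png");P=cloud(c);x,y,z=P[...,0],P[...,1],P[...,2]
hsv=cv2.cvtColor(c['color'],cv2.COLOR_RGB2HSV).astype(int)
w=(hsv[...,1]<70)&(hsv[...,2]>90)&(z>.135)&(z<.175)&(abs(x-.694)<.08)&(abs(y+.125)<.021)&(x<.68)
q=P[w];print(w.sum(),np.linalg.lstsq(np.c_[q[:,:2]-[.694,-.125],np.ones(len(q))],q[:,2],rcond=None)[0],q.min(0),q.max(0))
c=cap("top","t9.png")
go([0.694,-0.125,0.117],-2.9,0)
print(np.round(bot.read_state()['qvel'],2))
```

```text
263 [-0.01740141 -0.04687343  0.15076093] [ 0.62789585 -0.14841999  0.13528308] [ 0.76199752 -0.09428081  0.15867109]
[366, 257, 43, 39, 672] [0.5611 0.1655 0.0639] ((562.2982788085938, 165.1749267578125), (137.1574249267578, 52.573551177978516), 1.0346393585205078)
[416, 304, 44, 43, 763] [0.5597 0.3665 0.0639] ((556.4581298828125, 366.7673034667969), (133.60752868652344, 46.87041091918945), 0.1933155208826065)
14970 [ 0.02852077 -0.00431035  0.15531257] [ 0.62652109 -0.14599064  0.13792083] [ 0.67999355 -0.1040053   0.15689851]
t 36.35 pos [ 0.6951 -0.1247  0.1175] shift now-axes mm [ 1.1 -0.4  0.5] in target axes [ 1.1 -0.4  0.5] twist [-0.0006  0.0013  0.0014] F [-0.   0.7 -3.3] M [0.07 0.03 0.01] open 0.523 J [ -19.   43.   74.   -0.   63. -106.]
[ 0.01 -0.14 -0.09  0.07 -0.11  0.06]
```

View pics/s9.png

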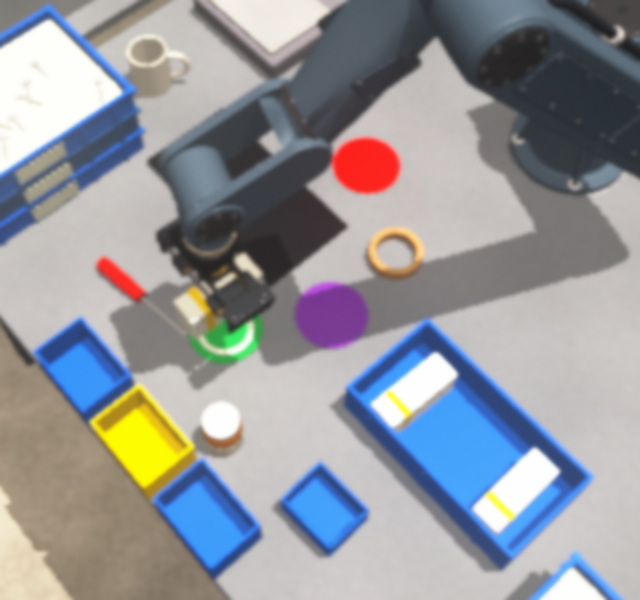

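View pics/t9.png

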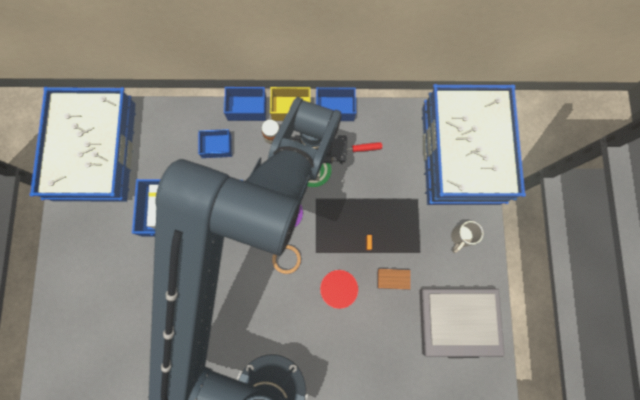

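View pics/w9.png

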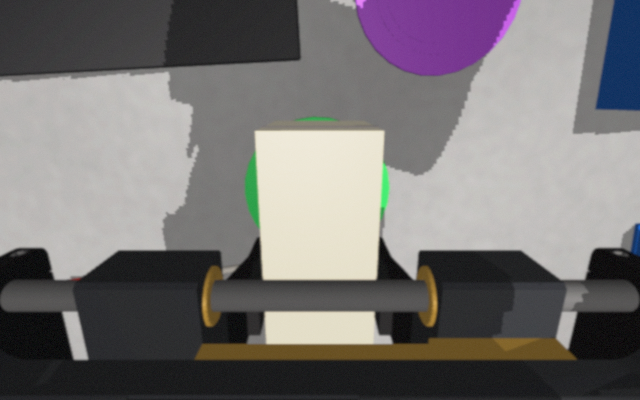

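The case hangs centred over green pad (scene crop (225,310)); A and C are upright in the tote, the lid is flat and bystanders look undisturbed. One check on level, excluding the case's front edge, which affects the slope fit.

Run:
```python
from h import *
c=cap("wrist");P=cloud(c);x,y,z=P[...,0],P[...,1],P[...,2]
hsv=cv2.cvtColor(c['color'],cv2.COLOR_RGB2HSV).astype(int)
w=(hsv[...,1]<70)&(hsv[...,2]>90)&(z>.145)&(z<.175)&(x>.632)&(abs(y+.125)<.018)&(x<.68)
q=P[w];print(w.sum(),np.linalg.lstsq(np.c_[q[:,:2]-[.694,-.125],np.ones(len(q))],q[:,2],rcond=None)[0])
for a in(.63,.64,.65,.66,.67):
    k=(q[:,0]>a)&(q[:,0]<a+.01);print(a,k.sum(),np.median(q[k,2]).round(4))
```

```text
11524 [-0.00428438 -0.00307475  0.1546926 ]
0.63 2186 0.1549
0.64 2563 0.1549
0.65 2422 0.1549
0.66 2238 0.1548
0.67 2115 0.1548
```

Level to within 0.3°. The top is at 0.155, so the underside is about 0.095, roughly 91 mm above the pad. Handing in.

```bash
python3 -c "
from h import *
print(bot.hand_in())
go([0.694,-0.125,0.117],-2.9,0)"
```

```text
the job is handed in; nothing more can be done
None
the job is handed in; nothing more can be done
```

The job is handed in at about 36 s. The rattling case is held still and level over the green pad, about 91 mm above it.

- **Lid:** I tipped it 15° by its tab about the far rim, lifted it off and laid it flat on the free bench area. The camera showed no slope afterwards.
- **Right-hand case:** I shook and tipped it. Its moment followed tilt in proportion (1.01 at ±4°, 1.02 at ±16°) and no knock showed in the tip tests, so I put it back upright in the tote.
- **Middle case:** This is the one with the loose part. I felt knocks of up to 1.9 N·m, and its moment slope changed from 0.57 at ±4° to 1.02 at ±16°, which fits a rolling ball.
- **Left-hand case:** I did not shake it, because the rattling one had already been found.

**Last checks:** The held case is level to about 0.3°, and the gripper was within about 1 mm of the spot I aimed for over the pad. The two other cases stand upright in the tote. By eye, the bystanders have not moved.

**One check disagreed:** A first level fit read a 1.6° tilt because it included the case's front edge. Repeating it without that edge gave 0.3°.

The spikes right at the end of the brisk strokes looked alike for both cases, so I relied on the tip tests and the later knocks.

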